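# Seat the tin under the inspection hood and hold the shutter open at the mark

### The arm

A 7-joint arm with a two-finger parallel gripper is mounted at the origin on a cart in front of the work surface, level with it; the furniture and walls round the work are solid. World frame = base frame: x ahead of the robot, y to its left, z up, the work surface at z = 0. Lengths are in m, angles in rad, forces in N, time in s.
With the tool pointing down it reaches from about 0.4 to 0.85 m from the base axis. Payload 4.5 kg.
Tool frame: the origin (TCP) lies midway between the tips of the shut fingers; the grasp point (between the pads) lies 19 mm behind it; z points along the fingers, y is the direction in which the jaws open and shut (so a half turn about z gives the same grasp; the last joint's range is limited). The gripper opens to 88 mm and grips with 3 to 60 N. Pads are 18 mm wide; open, the fingers measure 123 mm over their backs; the gripper's body (75 mm by 187 mm) begins 45 mm behind the grasp point.
Start: joints at [1.355, 0.689, -0.195, 1.565, 0.157, 0.902, -0.215], TCP at [0.155, -0.606, 0.239] pointing down, gripper open.
Joint ranges: [-3.01, 3.01], [-0.46, 2.08], [-1.47, 1.51], [0.13, 2.56], [-1, 4.14], [0.04, 2.09], [-2.66, 2.66]. Speed limits (rad/s): [2.57, 2.57, 3.14, 3.14, 3.14, 3.14, 3.14].

### API

Orientations are given as a unit quaternion [x, y, z, w].
In Python, from plant import get_state, snapshot, finish_job, regions_of gives the robot as it stands.
- The arm moves only by the tool send_rows, never from a script. Its argument "series" is a list of rows, each an object of numbers: "grip": the opening, from 0 (shut) to 1 (fully open); "dx", "dy", "dz": the shift along the tool's x, y, z in mm; "turn": the turn about the tool's z in rad. A call has 1 to 20 rows; each row shifts and turns the commanded pose from where the row before left it, along the tool's axes as they then stand; what a row does not reach is not made up. A row lasts 1/10 s, in which the tool goes at most 50 mm and 8.59 degrees, less where a joint would pass 70% of its speed; a pose out of reach is approached as far as the arm can. A call is refused whole if a number of a shift passes 50 or a number of a turn 0.15, either way. A call with a gripper value outside its range is refused whole. The fingers move at their own pace and stop on an object; "force" is the grip in N (left out, the last holds). Time passes only in rows, so rows that do not move let the fingers close. It gives the time, the measured TCP pose, the force and the opening at its end, in the units of the state.
- get_state(): the state, without advancing time (a new reading comes with each control period).
- snapshot(name): name is "scene" or "top" or "wrist"; returns a dict with "img" (420x560x3 uint8, red, green, blue), "depth" (420x560 float32, m along the optical axis (not along the pixel's ray), 0 where there is no reading), "fov_y" (degrees; the focal length in pixels is half the picture's height over the tangent of half this angle, whatever the lens; pixels are square), "cx", "cy" (the principal point, pixels), "R" (3x3) and "t" (3): a world point X has camera coordinates R X + t. Camera axes: x right, y down, z forward; pixel columns grow to the right and rows downward; lengths in m; the calibration is good to about 2 mm. A picture is of the moment at which its call begins.
- finish_job(): hands the job in, once; it reports no verdict.
Trained networks look in a picture, given as the dict that the camera call returned (one of the last four; its "shot" number tells which), for a name from the list of things; names that differ only in an ending like _2 or _b are one class to them, and where a whole thing is asked for, a point or a joint stands for the part that bears it (a point fixed in the world has none). Each returns a list of dicts, best first, with "score" (0 to 1); they miss things now and then, are a little off and sometimes report something else, mostly with a low value. They report only what shows in the picture. A call takes as long as a camera call. They do not tell look-alikes from the thing itself.
- regions_of(picture, target): "pixels" (420x560 bool, what is visible of it) and "extent" ([left, top, right, bottom] in pixels, round what is visible of it).
The state is a dict: "clock": time; "q": joint angles; "qd": joint speeds; "joint_torque": joint torques, N m; "tool_pos": TCP position; "eef_rot": TCP orientation; "contact_force": force on the tool from outside, world axes, zero at the start; "moment": the same for the moment, N m; "opening": opening from 0.0 (shut) to 1.0 (fully open).
Only numpy, scipy, OpenCV 4.12 (cv2) and the standard library are available. Lean on these libraries where they do the work, as an engineer would, in place of code of your own. Each camera call takes 0.05 s, during which the arm holds its last target.

### The job

With the shutter left shut, push the tin along the lane of the inspection stand, under the hood, until it is fully home against the back stop. Then take the black grip of the spring-loaded shutter and pull it out until its orange pointer stands at the red clip on the scale, and finish while still holding it there, because it springs shut when let go. Leave the wooden spool and the two spare tins beside the stand where they are.

Things in the scene. Friction and masses are not known exactly. Their poses are not given: they have to be found in the camera images.
- stand: Grey inspection stand, does not move. Origin: on the bench under the hood, on the lane's centre line; +x along the lane into the hood, +y left of that, z up (mm in all entries are in these axes). Base 8 mm thick, x -124 to 30, y -30 to 30; wing on the -y side (x -28 to 30, to y -122) with a white scale bar (x -23 to -15, y -42 to -118, top z 22).
- tin_center (a point): Centre of the loose tin to be inspected, which stands in the open part of the lane, between the rails: round white tin, grey-green lid, 28 mm across, 12 mm high, 11 to 23 g; the point lies 6 mm above its underside.
- lane_mouth (a point): Middle of the lane floor at its open end (x -123, y 0, z 8 mm on the stand). Lane 32 mm wide between two rails, each 6 mm wide, tops at z 12 mm; the floor is level at z 8 mm up to the back stop.
- home (a point): Where the tin's centre is when fully home: stand x 2, y 0, z 14 mm. Dark hood over it: x -10 to 24, y -22 to 22, roof underside z 24, highest point z 32 mm; its 20 mm window is covered by the shutter. Back stop face at x 16 mm. A tin fully home still stands 2 mm out of the hood, so fingers in the lane can push it home without going under.
- shutter (a joint): How far the shutter is pulled out, m: 0 shut (as it starts), moves along the stand's -y as it grows, end stop at 0.044. A spring pulls it shut with 4.8 N when shut plus 120 N/m (9.1 N at 0.036), besides 0.3 N friction; it stays nowhere by itself.
- shutter_grip (a point): On the shutter's black upright grip, a block 30 mm along the stand's x and 12 mm along its y (pinch across this, from above), z 30 to 60 mm; this point at z 48, when shut at x 6, y -64 mm. Towards the hood a flat blade (top z 31 mm) joins it; free gap from grip to hood 36 mm when shut, the other side is open.
- pointer (a point): Middle of the orange pointer, 3 mm wide, that rides with the shutter above the scale bar; when shut at x -19, y -64, z 24 mm on the stand; axes as the stand's.
- mark (a point): Middle of the red clip, 3 mm wide along the scale, z 22 to 26 mm, fixed on the scale bar at x -19 mm, 22 to 36 mm farther out (stand's -y) than the pointer when shut; differs from run to run. Axes as the stand's. The pointer is at the mark when both have the same y on the stand; they do not obstruct each other.
- spool_center (a point): Bystander: wooden spool, 28 mm across, 30 mm high, point 15 mm above its underside; on the bench behind the wing.
- spare_tin_center (a point): Bystander: round white tin with a black lid, 28 mm across, 12 mm high, point 6 mm above its underside; on the bench left of the lane.
- flat_tin_center (a point): Bystander: round tin with a patterned metal lid, 35 mm across, 12 mm high, point 6 mm above its underside; on the bench behind the hood.
Not all that is in view belongs to the job. What is shaped like the part that bears tin_center but pink or yellow is not meant.

How it is judged:
By the outcome, as a careful person would: the job done as asked, in the order asked, and still so for the second after the job is handed in, while the arm keeps its last pose, push and grip.
It also fails if it takes over 58 s, if anything falls off the work surface, if the arm or the gripper's body presses on something with over 40 N, if the wrist force passes 120 N, or if a joint passes its speed limit or range.

## Working session

There is one attempt and no reset: what is moved stays moved. The work goes in short steps, Python scripts to look and compute and a tool call to move; the robot and the scene stay as the last step left them, time stands still between calls to the robot, and variables do not carry over. Pictures are saved under pics/ and viewed, and the job is handed in when it is done.

Besides the shell and the picture viewer there is one more tool, called after "Emit:" in YAML: its name, and indented under it one key for each argument. send_rows: Moves the arm, as the interface text tells. Its arguments: {"type":"object","properties":{"series":{"type":"array","items":{"type":"object","properties":{"grip":{"type":"number"},"dx":{"type":"number"},"dy":{"type":"number"},"dz":{"type":"number"},"turn":{"type":"number"}}}},"force":{"type":"number"}},"required":["series"]}

```bash
mkdir -p pics; ls
python3 - <<'E'
from plant import *
import cv2,pickle
print(get_state())
for n in ("scene","top"):
    s=snapshot(n); pickle.dump(s,open(n+'.pkl','wb'))
    cv2.imwrite(f'pics/{n}0.png',s['img'][:,:,::-1])
    print(n,s['fov_y'],s['cx'],s['cy'],s['R'],s['t'],s.keys())
    for t in ['stand','tin_center','shutter','shutter_grip','pointer','mark','spool_center','spare_tin_center','flat_tin_center']:
        try:
            for r in regions_of(s,t)[:4]: print(t,round(r['score'],2),r['extent'],r['pixels'].sum())
        except Exception as e: print(t,e)
E
```

```text
pics
{'clock': 0.0, 'q': array([ 1.35478825,  0.68996517, -0.19452154,  1.56633285,  0.15732162,
        0.90247266, -0.21511873]), 'qd': array([-1.34655993e-03, -1.59277691e-03,  2.15096371e-04, -8.68546568e-05,
        1.52166380e-04, -2.01642334e-04,  1.17838281e-03]), 'joint_torque': array([-9.37712430e-04, -5.27576351e+01, -1.26696713e+00, -1.53434247e+01,
       -5.25945181e-02,  6.47755223e-03,  1.92889815e-04]), 'tool_pos': array([ 0.15431103, -0.60501405,  0.23792494]), 'eef_rot': array([ 9.92204027e-01,  1.24620919e-01, -1.79984757e-04, -8.73568340e-04]), 'contact_force': array([-0.49705892, -0.85033636,  0.74482938]), 'moment': array([ 0.02902616,  0.00967663, -0.00489622]), 'opening': 1.000295961762889}
scene 45.78463065915564 272.7786455998557 205.8962927611878 [[-0.80228079 -0.59674241 -0.0156215 ]
 [-0.31865999  0.45025246 -0.83410343]
 [ 0.50477851 -0.66420721 -0.55138683]] [0.23050062 0.31453342 0.49466212] dict_keys(['img', 'depth', 'fov_y', 'cx', 'cy', 'R', 't', 'shot'])
stand 0.58 [262.1, 170.9, 349.4, 237.5] 2667
stand 0.36 [270.7, 171.6, 301.1, 208.4] 569
tin_ce
[... 560 characters left out ...]
1363593 -0.11700386]
 [ 0.11730813  0.02419238 -0.99280085]] [-0.25752429  0.48921109  0.95197456] dict_keys(['img', 'depth', 'fov_y', 'cx', 'cy', 'R', 't', 'shot'])
stand 0.95 [284.4, 172.8, 367.9, 271.1] 3919
tin_center 0.75 [253.4, 279.6, 266.2, 295.2] 159
tin_center 0.72 [267.8, 237.7, 279.0, 252.6] 180
tin_center 0.59 [308.5, 244.8, 326.5, 260.8] 184
tin_center 0.52 [218.2, 275.0, 233.0, 292.7] 175
shutter 0.58 [292.9, 181.5, 343.1, 210.3] 764
shutter_grip 0.67 [293.4, 183.7, 344.0, 210.2] 685
pointer 0.81 [294.2, 180.0, 345.7, 211.6] 691
pointer 0.28 [263.7, 167.1, 283.3, 185.9] 244
spool_center 0.75 [321.0, 145.8, 340.5, 165.7] 231
flat_tin_center 0.81 [263.9, 167.7, 282.4, 186.4] 263
```

Run:
```python
import cv2
a=cv2.imread('pics/top0.png')[130:310,200:400]; cv2.imwrite('pics/top0c.png',cv2.resize(a,None,fx=3.3,fy=3.3,interpolation=cv2.INTER_CUBIC))
a=cv2.imread('pics/scene0.png')[150:310,210:380]; cv2.imwrite('pics/scene0c.png',cv2.resize(a,None,fx=3.7,fy=3.7,interpolation=cv2.INTER_CUBIC))
```

```text
(no output)
```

View pics/top0c.png

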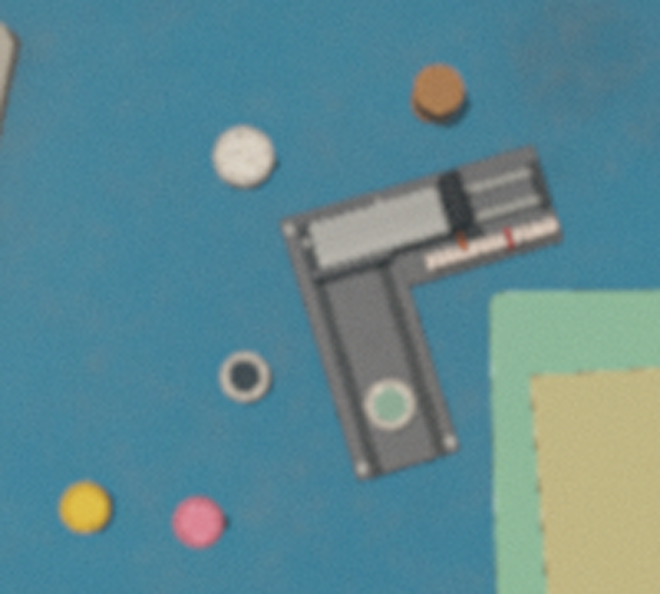

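View pics/scene0c.png

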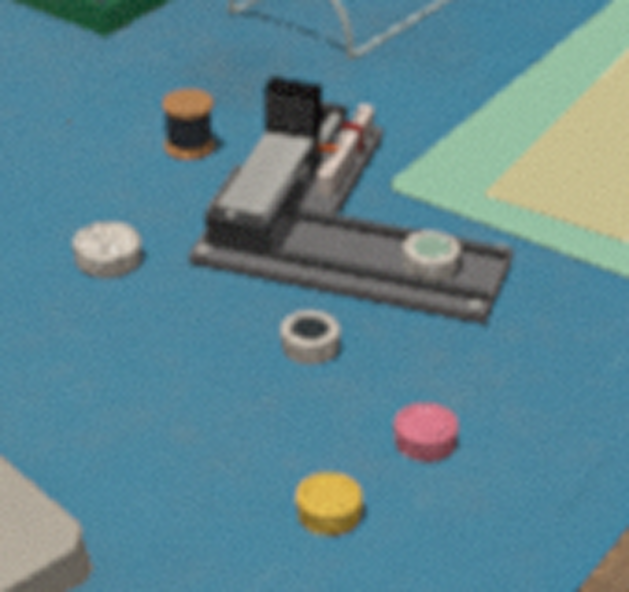

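View pics/top0.png

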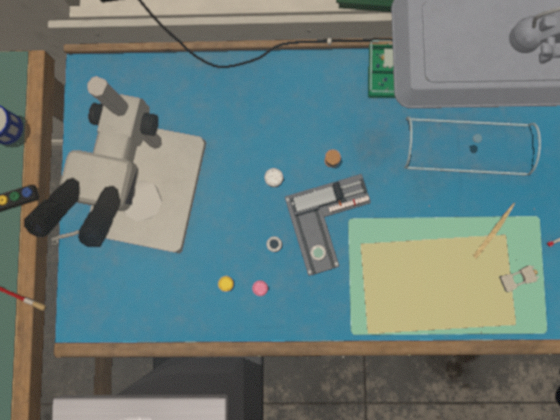

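View pics/scene0.png

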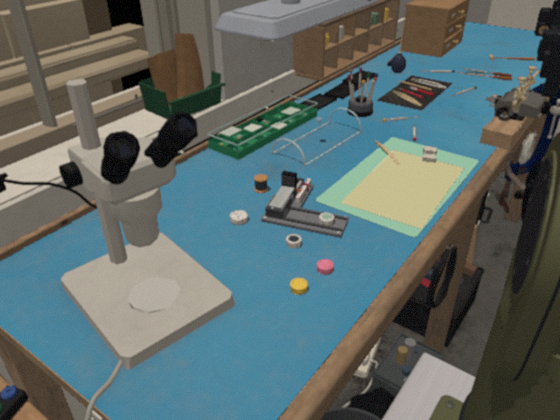

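The green-lidded tin at top px (318,252), standing in the lane between the rails, is the target. The look-alikes are the black lid (274,244), pink (260,288), yellow (226,284) and patterned lid (273,177). The orange pointer is at about (340,203) and the red clip at about (354,202). Next I'll fit the stand pose.

```bash
cat > h.py <<'E'
import numpy as np, cv2, pickle
from scipy.optimize import least_squares
def f(s): return s['img'].shape[0]/2/np.tan(np.radians(s['fov_y'])/2)
def proj(s,X):
    c=np.atleast_2d(X)@s['R'].T+s['t']; return np.c_[c[:,0]/c[:,2]*f(s)+s['cx'], c[:,1]/c[:,2]*f(s)+s['cy']]
def onplane(s,uv,z):
    uv=np.atleast_2d(uv); d=np.c_[(uv[:,0]-s['cx'])/f(s),(uv[:,1]-s['cy'])/f(s),np.ones(len(uv))]@s['R']
    o=-s['R'].T@s['t']; k=(z-o[2])/d[:,2]; return o+k[:,None]*d
def S2W(p,P):
    c,s=np.cos(p[2]),np.sin(p[2]); P=np.atleast_2d(P)/1000.
    return np.c_[p[0]+c*P[:,0]-s*P[:,1],p[1]+s*P[:,0]+c*P[:,1],P[:,2]]
def W2S(p,W):
    c,s=np.cos(p[2]),np.sin(p[2]); d=np.atleast_2d(W)-[p[0],p[1],0]
    return 1000*np.c_[c*d[:,0]+s*d[:,1],-s*d[:,0]+c*d[:,1],d[:,2]]
def fit(s,P,uv,p0):
    r=least_squares(lambda p:(proj(s,S2W(p,P))-uv).ravel(),p0,loss='soft_l1'); return r.x,r.fun.reshape(-1,2)
E
python3 - <<'E'
from h import *
s=pickle.load(open('top.pkl','rb'))
P=np.array([[-124,30,8],[-124,-30,8],[30,30,8],[30,-122,8],[-28,-122,8]])
uv=np.array([[361,478],[458,447],[283,222],[533,148],[562,238]])/3.3+[200,130]
p,r=fit(s,P,uv,[.5,0,.3]); print(p,r)
for n,q,z in [('tin',(389,404),.020),('ptr',(463,243),.024),('mark',(510,236),.024),('spare',(245,377),.012),('flat',(244,156),.012),('spool',(438,90),.03)]:
    w=onplane(s,np.array(q)/3.3+[200,130],z); print(n,w.round(4),W2S(p,w).round(1))
E
```

```text
[ 0.49651123 -0.30844599  0.28308256] [[-0.7541617   0.67373644]
 [ 0.89852892  0.6007498 ]
 [-1.33247441 -0.64443213]
 [ 0.08068665 -1.62643675]
 [ 0.83236776  0.2643485 ]]
tin [[ 0.4109 -0.3316  0.02  ]] [[-88.6   1.7  20. ]]
ptr [[ 0.5    -0.3744  0.024 ]] [[-15.  -64.3  24. ]]
mark [[ 0.5036 -0.4006  0.024 ]] [[-18.9 -90.5  24. ]]
spare [[ 0.4274 -0.2514  0.012 ]] [[-50.5  74.1  12. ]]
flat [[ 0.5535 -0.252   0.012 ]] [[70.4 38.3 12. ]]
spool [[ 0.586  -0.3619  0.03  ]] [[ 71.  -76.3  30. ]]
```

```bash
cat >> h.py <<'E'
def delta(st,p,target_s):
    """tool-frame shift (mm) to bring TCP to stand coords (mm)"""
    from scipy.spatial.transform import Rotation as Ro
    R=Ro.from_quat(st['eef_rot']).as_matrix(); d=S2W(p,target_s)[0]-st['tool_pos']
    yaw=np.arctan2(R[1,0],R[0,0])
    return (R.T@d*1000).round(1), 'turn needed',round(-(p[2]-yaw),4)
E
python3 - <<'E'
from h import *
from plant import *
p=[ 0.4965,-0.3084,0.2831]
s=snapshot('wrist'); print(s['R'],s['t'],s['fov_y']); st=get_state()
print('cam pos',-s['R'].T@s['t'],st['tool_pos'],st['clock'])
print(delta(st,p,[-135,-40,170]),delta(st,p,[-125,0,170]))
cv2.imwrite('pics/w0.png',s['img'][:,:,::-1])
E
```

```text
[[ 0.24625455 -0.96920294  0.00208763]
 [-0.92410919 -0.23414668  0.30198931]
 [-0.29220011 -0.07629544 -0.95330903]] [-0.62610708 -0.03988786  0.38966768] 70.45051616890109
cam pos [ 0.23118192 -0.58643457  0.3848265 ] [ 0.1545545 -0.6055996  0.2387503] 1.05
(array([ 271.2, -159. ,   68.7]), 'turn needed', np.float64(-0.0333)) (array([ 279.9, -199.3,   68.7]), 'turn needed', np.float64(-0.0333))
```

View pics/w0.png

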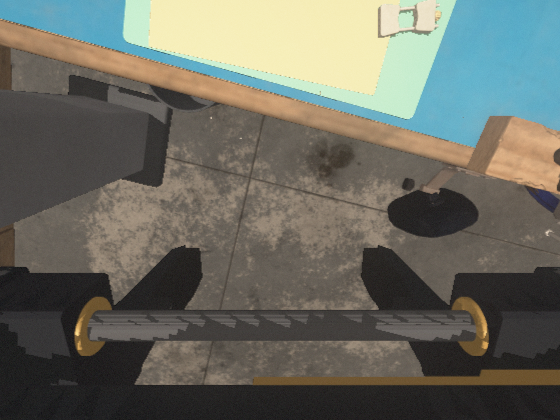

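Emit:
send_rows:
  series:
    - {"dx": 39,"dy": -23,"dz": 5,"turn": -0.033,"grip": 0}
    - {"dx": 39,"dy": -23,"dz": 10,"grip": 0}
    - {"dx": 39,"dy": -23,"dz": 10,"grip": 0}
    - {"dx": 39,"dy": -23,"dz": 10,"grip": 0}
    - {"dx": 39,"dy": -23,"dz": 10,"grip": 0}
    - {"dx": 39,"dy": -23,"dz": 10,"grip": 0}
    - {"dx": 39,"dy": -23,"dz": 10,"grip": 0}
    - {"grip": 0}
    - {"grip": 0}
    - {"grip": 0}

```text
schema error: expected keys grip, dx, dy, dz, turn
```

Run:
```python
from h import *
from plant import *
s=snapshot('wrist'); pickle.dump(s,open('w1.pkl','wb')); st=get_state(); print(st['tool_pos'],st['eef_rot'],st['opening'],st['contact_force'],st['clock'])
cv2.imwrite('pics/w1.png',s['img'][:,:,::-1])
```

```text
[ 0.15452633 -0.60561419  0.23876179] [9.92209051e-01 1.24584096e-01 8.02385296e-06 4.03424020e-05] 0.9962749527782507 [-0.25747863  0.56025672 -0.17413561] 1.1
```

View pics/w1.png

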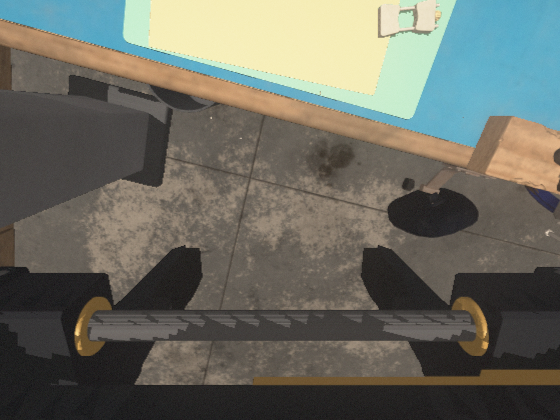

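All five keys are required in every row.

Emit:
send_rows:
  series:
    - {"dx": 39,"dy": -23,"dz": 5,"turn": -0.033,"grip": 0}
    - {"dx": 39,"dy": -23,"dz": 10,"turn": 0,"grip": 0}
    - {"dx": 39,"dy": -23,"dz": 10,"turn": 0,"grip": 0}
    - {"dx": 39,"dy": -23,"dz": 10,"turn": 0,"grip": 0}
    - {"dx": 39,"dy": -23,"dz": 10,"turn": 0,"grip": 0}
    - {"dx": 39,"dy": -23,"dz": 10,"turn": 0,"grip": 0}
    - {"dx": 39,"dy": -23,"dz": 10,"turn": 0,"grip": 0}
    - {"dx": 0,"dy": 0,"dz": 0,"turn": 0,"grip": 0}
    - {"dx": 0,"dy": 0,"dz": 0,"turn": 0,"grip": 0}
    - {"dx": 0,"dy": 0,"dz": 0,"turn": 0,"grip": 0}
  force: 10

```text
clock: 2.1
tool_pos: [0.3719, -0.3771, 0.1739]
eef_rot: [0.99, 0.14, -0.0, 0.001]
contact_force: [-0.2, -1.5, 0.2]
opening: 0.116
```

Run:
```python
from h import *
from plant import *
s=snapshot('wrist'); pickle.dump(s,open('w1.pkl','wb')); st=get_state(); print(st['tool_pos'],st['eef_rot'],st['opening'],st['contact_force'],st['clock'])
cv2.imwrite('pics/w1b.png',s['img'][:,:,::-1])
```

```text
[ 0.37163737 -0.37746536  0.17398068] [ 9.90220029e-01  1.39512886e-01 -2.88173806e-04  6.04581688e-04] 0.06928106989436093 [-0.16819602 -0.12853975  0.39378597] 2.15
```

View pics/w1b.png

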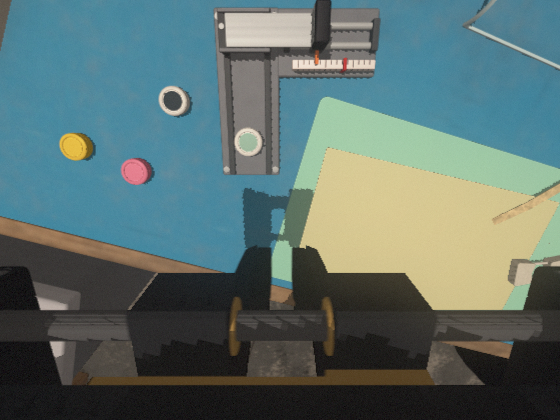

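Wrist view: the target tin is at (248,142) in the lane, with the pointer at (318,58) and the clip at (345,66). I'll zoom in for a finer fit.

Run:
```python
import cv2
a=cv2.imread('pics/w1b.png')[0:185,205:390]; cv2.imwrite('pics/w1c.png',cv2.resize(a,None,fx=3.2,fy=3.2,interpolation=cv2.INTER_CUBIC))
```

```text
(no output)
```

View pics/w1c.png

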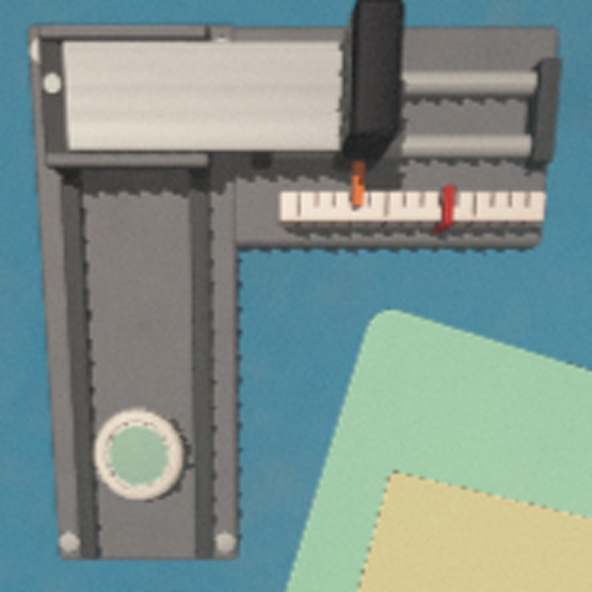

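Run:
```python
from h import *
from plant import *
s=pickle.load(open('w1.pkl','rb'))
P=np.array([[-124,30,8],[-124,-30,8],[30,30,8],[30,-122,8],[-28,-122,8],[-23,-42,22],[-15,-42,22],[-15,-118,22],[-23,-118,22]])
uv=np.array([[62,556],[238,556],[29,27],[557,27],[541,246],[280,221],[280,193],[544,192],[544,220]])/3.2+[205,0]
p,r=fit(s,P,uv,[.5,-.3,.3]); print(p,r.round(2).tolist())
np.save('p.npy',p)
for n,q,z in [('tin',(140,455),.020),('ptr',(359,188),.024),('mark0',(449,206),.024),('mark',(449,188),.026),('ptrlo',(357,206),.024),('sparetin',((174-205)*3.2,101*3.2),.012)]:
    w=onplane(s,np.array(q)/3.2+[205,0],z); print(n,w.round(4),W2S(p,w).round(1))
st=get_state()
print(delta(st,p,[-125,0,40]),delta(st,p,[-125,0,14]))
```

```text
[ 0.49706978 -0.30904598  0.28171587] [[-1.18, 1.27], [0.2, 1.14], [-1.2, -0.57], [1.18, -0.75], [0.24, 0.06], [-0.26, 0.39], [-0.18, -0.47], [0.87, -0.28], [0.05, 0.58]]
tin [[ 0.4119 -0.3333  0.02  ]] [[-88.6   0.4  20. ]]
ptr [[ 0.5011 -0.3749  0.024 ]] [[-14.4 -64.4  24. ]]
mark0 [[ 0.5038 -0.4008  0.024 ]] [[-19.1 -90.   24. ]]
mark [[ 0.5077 -0.399   0.026 ]] [[-14.8 -89.3  26. ]]
ptrlo [[ 0.4965 -0.3758  0.024 ]] [[-19.1 -63.9  24. ]]
sparetin [[ 0.4291 -0.253   0.012 ]] [[-49.8  72.7  12. ]]
(array([ 14.6, -31. , 133.9]), 'turn needed', np.float64(-0.0018)) (array([ 14.6, -31.1, 159.9]), 'turn needed', np.float64(-0.0018))
```

Emit:
send_rows:
  series:
    - {"dx": 4,"dy": -10,"dz": 30,"turn": 0,"grip": 0}
    - {"dx": 4,"dy": -11,"dz": 40,"turn": 0,"grip": 0}
    - {"dx": 4,"dy": -10,"dz": 40,"turn": 0,"grip": 0}
    - {"dx": 0,"dy": 0,"dz": 25,"turn": 0,"grip": 0}
    - {"dx": 0,"dy": 0,"dz": 10,"turn": 0,"grip": 0}
    - {"dx": 0,"dy": 0,"dz": 10,"turn": 0,"grip": 0}
    - {"dx": 0,"dy": 0,"dz": 4,"turn": 0,"grip": 0}
    - {"dx": 0,"dy": 0,"dz": 0,"turn": 0,"grip": 0}
    - {"dx": 0,"dy": 0,"dz": 0,"turn": 0,"grip": 0}

```text
clock: 3.05
tool_pos: [0.3761, -0.3435, 0.0156]
eef_rot: [0.99, 0.141, 0.001, 0.001]
contact_force: [0.1, -0.4, 0.6]
opening: 0.008
```

Run:
```python
from h import *
from plant import *
p=np.load('p.npy')
s=snapshot('wrist'); st=get_state(); print(W2S(p,st['tool_pos']),st['opening'],st['contact_force'],st['clock'])
print(delta(st,p,[-50,0,14]))
cv2.imwrite('pics/w2.png',s['img'][:,:,::-1])
```

```text
[[-125.74185601    0.63431673   15.59978468]] 0.005351804965119127 [-0.06842836 -0.04981263 -0.69643687] 3.1
(array([75.7,  0.7,  1.7]), 'turn needed', np.float64(0.0006))
```

View pics/w2.png

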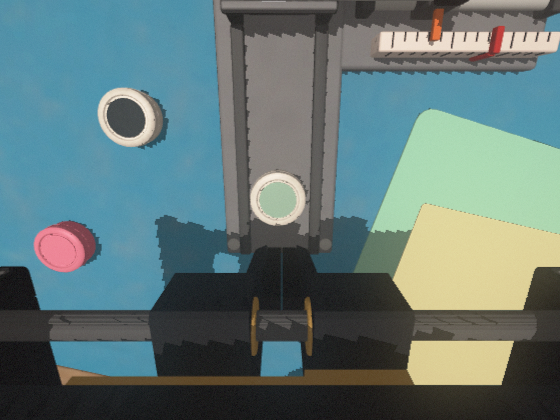

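The closed fingers sit behind the tin, centred on the lane. I'll push most of the way, then look.

Emit:
send_rows:
  series:
    - {"dx": 5,"dy": 0,"dz": 1,"turn": 0,"grip": 0}
    - {"dx": 5,"dy": 0.5,"dz": 0.5,"turn": 0,"grip": 0}
    - {"dx": 4,"dy": 0,"dz": 0,"turn": 0,"grip": 0}
    - {"dx": 4,"dy": 0,"dz": 0,"turn": 0,"grip": 0}
    - {"dx": 5,"dy": 0,"dz": 0,"turn": 0,"grip": 0}
    - {"dx": 5,"dy": 0,"dz": 0,"turn": 0,"grip": 0}
    - {"dx": 5,"dy": 0,"dz": 0,"turn": 0,"grip": 0}
    - {"dx": 5,"dy": 0,"dz": 0,"turn": 0,"grip": 0}
    - {"dx": 5,"dy": 0,"dz": 0,"turn": 0,"grip": 0}
    - {"dx": 5,"dy": 0,"dz": 0,"turn": 0,"grip": 0}
    - {"dx": 5,"dy": 0,"dz": 0,"turn": 0,"grip": 0}
    - {"dx": 5,"dy": 0,"dz": 0,"turn": 0,"grip": 0}
    - {"dx": 5,"dy": 0,"dz": 0,"turn": 0,"grip": 0}
    - {"dx": 5,"dy": 0,"dz": 0,"turn": 0,"grip": 0}
    - {"dx": 5,"dy": 0,"dz": 0,"turn": 0,"grip": 0}
    - {"dx": 5,"dy": 0,"dz": 0,"turn": 0,"grip": 0}
    - {"dx": 4,"dy": 0,"dz": 0,"turn": 0,"grip": 0}
    - {"dx": 3,"dy": 0,"dz": 0,"turn": 0,"grip": 0}

```text
clock: 4.9
tool_pos: [0.4579, -0.3193, 0.0132]
eef_rot: [0.99, 0.141, 0.0, 0.0]
contact_force: [-0.7, 0.8, 1.0]
opening: 0.005
```

Run:
```python
from h import *
from plant import *
p=np.load('p.npy')
s=snapshot('wrist'); st=get_state(); print(W2S(p,st['tool_pos']),st['opening'],st['contact_force'],st['clock'])
cv2.imwrite('pics/w3.png',s['img'][:,:,::-1])
```

```text
[[-39.89524403   1.00478438  13.26285896]] 0.003616958731357441 [0.45890382 0.32678972 0.20081837] 4.95
```

View pics/w3.png

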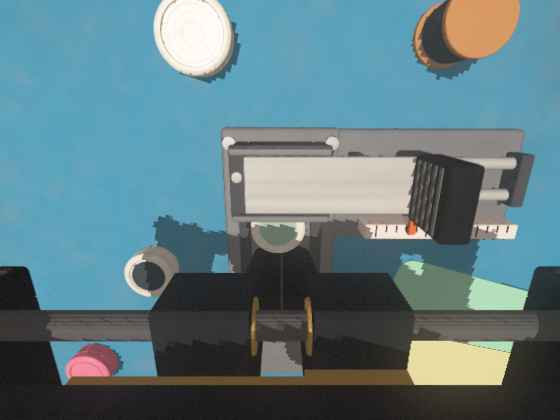

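Emit:
send_rows:
  series:
    - {"dx": 4,"dy": 0,"dz": -0.5,"turn": 0,"grip": 0}
    - {"dx": 4,"dy": 0,"dz": 0,"turn": 0,"grip": 0}
    - {"dx": 3,"dy": 0,"dz": 0,"turn": 0,"grip": 0}
    - {"dx": 2,"dy": 0,"dz": 0,"turn": 0,"grip": 0}
    - {"dx": 2,"dy": 0,"dz": 0,"turn": 0,"grip": 0}
    - {"dx": 0,"dy": 0,"dz": 0,"turn": 0,"grip": 0}

```text
clock: 5.55
tool_pos: [0.4722, -0.3152, 0.0137]
eef_rot: [0.99, 0.141, 0.0, 0.0]
contact_force: [-0.0, 0.5, 0.7]
opening: 0.001
```

Run:
```python
from h import *
from plant import *
p=np.load('p.npy')
s=snapshot('wrist'); st=get_state(); print(W2S(p,st['tool_pos']),st['opening'],st['contact_force'],st['clock'])
cv2.imwrite('pics/w4.png',cv2.resize(s['img'][110:300,180:380,::-1],None,fx=3,fy=3,interpolation=cv2.INTER_CUBIC))
```

```text
[[-25.88067026   0.96821929  13.71498935]] 0.004228693442353876 [-0.53946902 -0.86154388 -0.15845801] 5.6
```

View pics/w4.png

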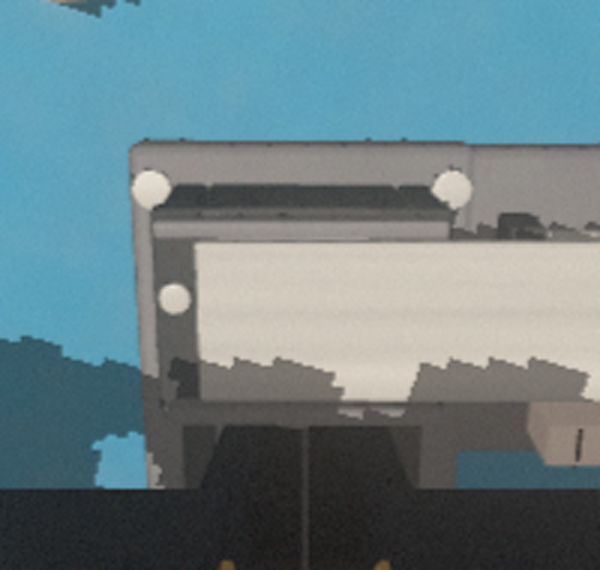

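Emit:
send_rows:
  series:
    - {"dx": 1,"dy": 0,"dz": 0,"turn": 0,"grip": 0}
    - {"dx": 1,"dy": 0,"dz": 0,"turn": 0,"grip": 0}
    - {"dx": 1,"dy": 0,"dz": 0,"turn": 0,"grip": 0}
    - {"dx": 0.5,"dy": 0,"dz": 0,"turn": 0,"grip": 0}
    - {"dx": 0,"dy": 0,"dz": 0,"turn": 0,"grip": 0}

```text
clock: 6.1
tool_pos: [0.4754, -0.3143, 0.0137]
eef_rot: [0.99, 0.141, 0.0, 0.0]
contact_force: [0.7, 0.4, -0.6]
opening: 0.005
```

Run:
```python
from h import *
from plant import *
p=np.load('p.npy')
s=snapshot('scene'); st=get_state(); print(W2S(p,st['tool_pos']),st['opening'],st['contact_force'],st['clock'])
cv2.imwrite('pics/s4.png',cv2.resize(s['img'][140:290,220:380,::-1],None,fx=4,fy=4,interpolation=cv2.INTER_CUBIC))
```

```text
[[-22.36473383   0.9822133   13.74141898]] 0.006769398501595918 [-0.35238565  0.06003084 -0.82031276] 6.15
```

View pics/s4.png

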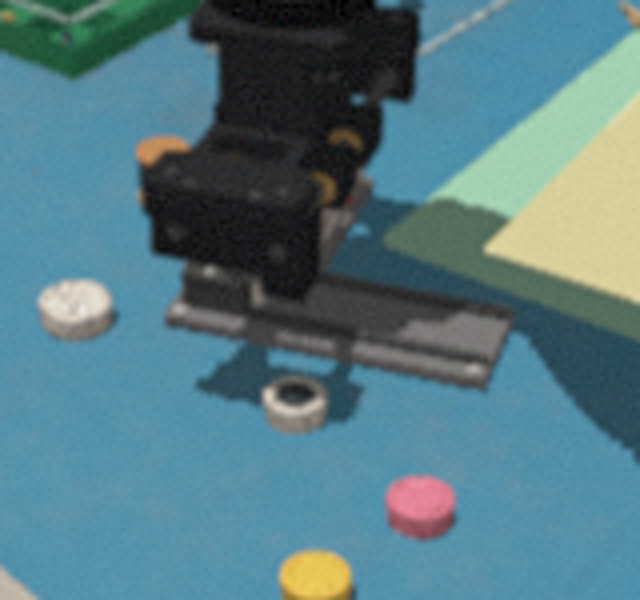

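Emit:
send_rows:
  series:
    - {"dx": 0.5,"dy": 0,"dz": 0,"turn": 0,"grip": 0}
    - {"dx": 0.5,"dy": 0,"dz": 0,"turn": 0,"grip": 0}
    - {"dx": 0.5,"dy": 0,"dz": 0,"turn": 0,"grip": 0}
    - {"dx": 0,"dy": 0,"dz": 0,"turn": 0,"grip": 0}

```text
clock: 6.55
tool_pos: [0.4768, -0.3139, 0.0137]
eef_rot: [0.99, 0.141, 0.0, 0.0]
contact_force: [-0.1, -0.0, 1.2]
opening: 0.006
```

Emit:
send_rows:
  series:
    - {"dx": 0.5,"dy": 0,"dz": 0,"turn": 0,"grip": 0}
    - {"dx": 0.5,"dy": 0,"dz": 0,"turn": 0,"grip": 0}
    - {"dx": 0,"dy": 0,"dz": 0,"turn": 0,"grip": 0}

```text
clock: 6.85
tool_pos: [0.4769, -0.3139, 0.0137]
eef_rot: [0.99, 0.141, -0.001, -0.0]
contact_force: [-2.6, -0.5, 1.2]
opening: 0.006
```

Emit:
send_rows:
  series:
    - {"dx": 0.5,"dy": 0,"dz": 0,"turn": 0,"grip": 0}
    - {"dx": 0.5,"dy": 0,"dz": 0,"turn": 0,"grip": 0}
    - {"dx": 0,"dy": 0,"dz": 0,"turn": 0,"grip": 0}
    - {"dx": 0,"dy": 0,"dz": 0,"turn": 0,"grip": 0}

```text
clock: 7.25
tool_pos: [0.477, -0.3139, 0.0137]
eef_rot: [0.99, 0.14, -0.001, -0.0]
contact_force: [-5.5, -1.6, 2.7]
opening: 0.007
```

Run:
```python
from h import *
from plant import *
p=np.load('p.npy')
s=snapshot('wrist'); st=get_state(); print(W2S(p,st['tool_pos']),st['opening'],st['contact_force'],st['clock'])
cv2.imwrite('pics/w5.png',cv2.resize(s['img'][110:300,180:380,::-1],None,fx=3,fy=3,interpolation=cv2.INTER_CUBIC))
```

```text
[[-20.66383108   0.98590557  13.69326763]] 0.0117099769857566 [-5.10672383 -1.36788073  3.28814693] 7.3
```

View pics/w5.png

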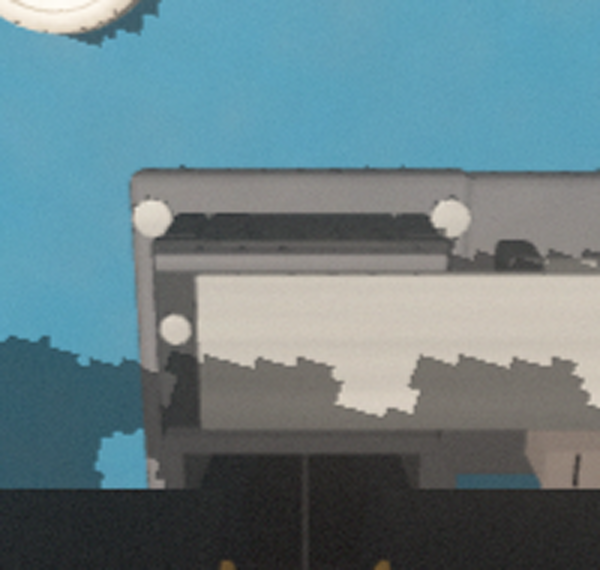

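Firm stop right where home should be. Backing straight off, then up, to inspect.

Emit:
send_rows:
  series:
    - {"dx": -3,"dy": 0,"dz": 0,"turn": 0,"grip": 0}
    - {"dx": -8,"dy": 0,"dz": 0,"turn": 0,"grip": 0}
    - {"dx": -20,"dy": 0,"dz": 0,"turn": 0,"grip": 0}
    - {"dx": -30,"dy": 0,"dz": -15,"turn": 0,"grip": 0}
    - {"dx": -30,"dy": 0,"dz": -30,"turn": 0,"grip": 0.5}
    - {"dx": -10,"dy": 15,"dz": -30,"turn": 0,"grip": 0.5}
    - {"dx": 0,"dy": 20,"dz": -20,"turn": 0,"grip": 0.5}
    - {"dx": 0,"dy": 0,"dz": 0,"turn": 0,"grip": 0.5}
    - {"dx": 0,"dy": 0,"dz": 0,"turn": 0,"grip": 0.5}

```text
clock: 8.2
tool_pos: [0.3917, -0.3749, 0.1087]
eef_rot: [0.99, 0.141, 0.001, 0.0]
contact_force: [-0.5, 0.4, -0.3]
opening: 0.436
```

Run:
```python
from h import *
from plant import *
p=np.load('p.npy')
s=snapshot('wrist'); st=get_state(); print(W2S(p,st['tool_pos']),st['opening'],st['contact_force'],st['clock'])
pickle.dump(s,open('w6.pkl','wb'))
c=proj(s,S2W(p,[[-12,0,20]]))[0]; print(c)
print('hood edge/tin rear px',proj(s,S2W(p,[[-10,0,32],[-12,0,20],[-14,0,20]])).round(1))
cv2.imwrite('pics/w6.png',s['img'][:,:,::-1])
x,y=c.astype(int); cv2.imwrite('pics/w6c.png',cv2.resize(s['img'][max(0,y-50):y+50,x-60:x+100,::-1],None,fx=4.5,fy=4.5,interpolation=cv2.INTER_CUBIC)); print(x-60,max(0,y-50))
```

```text
[[-119.67191387  -32.76609073  107.9463586 ]] 0.47860394061865363 [-0.30967471  0.084228   -0.85967302] 8.25
[233.19684936  70.95293156]
hood edge/tin rear px [[230.4  65.4]
 [233.2  71. ]
 [233.3  74. ]]
173 20
```

View pics/w6c.png

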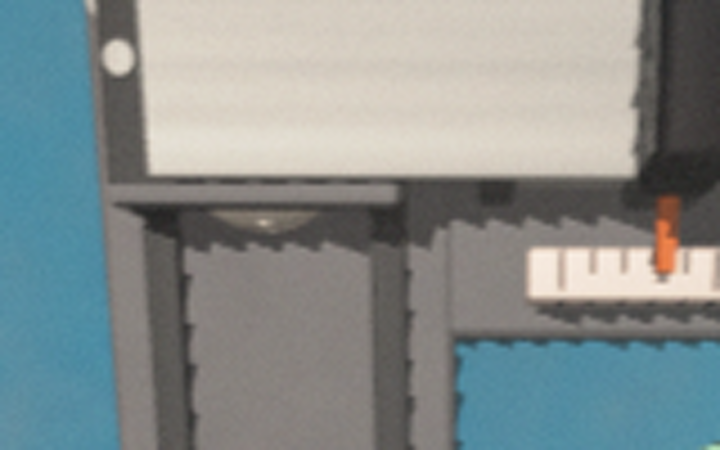

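View pics/w6.png

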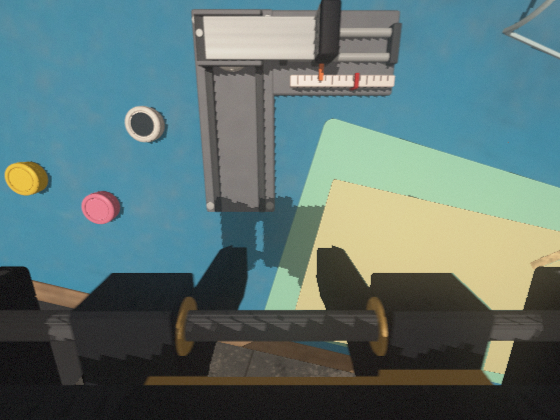

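The tin's rear edge sits at row 70.7; the predicted row for a fully home tin is 71.0, so the tin is home. Next is the shutter grip.

Run:
```python
from h import *
from plant import *
p=np.load('p.npy'); st=get_state()
print(delta(st,p,[6,-64,100]),delta(st,p,[6,-64,36]))
# refine from w6: grip / pointer / mark
s=pickle.load(open('w6.pkl','rb'))
cv2.imwrite('pics/w6d.png',cv2.resize(s['img'][0:110,280:410,::-1],None,fx=5,fy=5,interpolation=cv2.INTER_CUBIC))
```

```text
(array([125.6,  31.5,   7.9]), 'turn needed', np.float64(0.0021)) (array([125.6,  31.6,  71.9]), 'turn needed', np.float64(0.0021))
```

View pics/w6d.png

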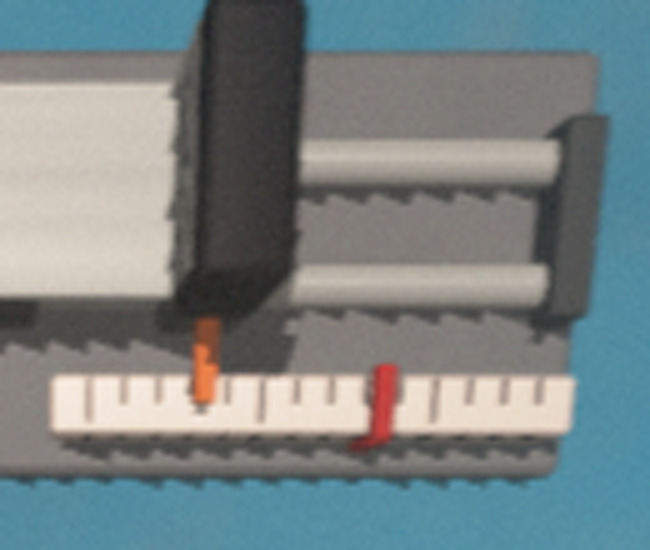

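Emit:
send_rows:
  series:
    - {"dx": 25,"dy": 6,"dz": 0,"turn": 0,"grip": 0.5}
    - {"dx": 40,"dy": 10,"dz": 0,"turn": 0,"grip": 0.5}
    - {"dx": 40,"dy": 10,"dz": 0,"turn": 0,"grip": 0.5}
    - {"dx": 20.6,"dy": 5.5,"dz": 8,"turn": 0,"grip": 0.5}
    - {"dx": 0,"dy": 0,"dz": 10,"turn": 0,"grip": 0.5}
    - {"dx": 0,"dy": 0,"dz": 10,"turn": 0,"grip": 0.5}
    - {"dx": 0,"dy": 0,"dz": 0,"turn": 0,"grip": 0.5}

```text
clock: 8.95
tool_pos: [0.5171, -0.3694, 0.0779]
eef_rot: [0.99, 0.141, -0.003, -0.002]
contact_force: [-0.6, 0.3, 0.2]
opening: 0.5
```

Run:
```python
from h import *
from plant import *
p=np.load('p.npy')
s=snapshot('wrist'); st=get_state(); print(W2S(p,st['tool_pos']),st['opening'],st['contact_force'],st['clock'])
print(delta(st,p,[6,-64,36]))
cv2.imwrite('pics/w7.png',s['img'][:,:,::-1])
```

```text
[[  2.90221642 -64.35241625  79.05524032]] 0.49875594064677314 [ 0.54114579 -0.02738807 -0.58054351] 9.0
(array([ 3.3, -0.2, 43. ]), 'turn needed', np.float64(-0.0))
```

View pics/w7.png

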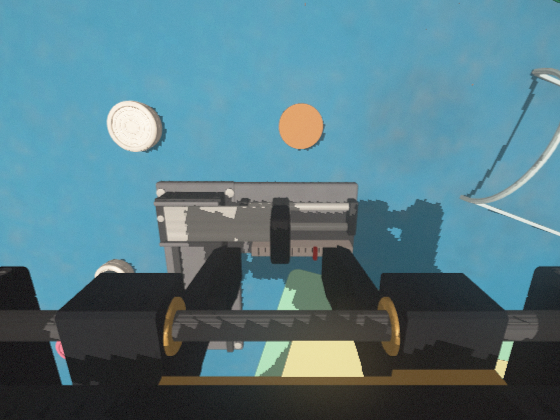

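Emit:
send_rows:
  series:
    - {"dx": 1,"dy": 0,"dz": 10,"turn": 0,"grip": 0.5}
    - {"dx": 1,"dy": 0,"dz": 12,"turn": 0,"grip": 0.5}
    - {"dx": 0,"dy": 0,"dz": 12,"turn": 0,"grip": 0.5}
    - {"dx": 0,"dy": 0,"dz": 6,"turn": 0,"grip": 0.5}
    - {"dx": 0,"dy": 0,"dz": 1,"turn": 0,"grip": 0.5}
    - {"dx": 0,"dy": 0,"dz": 0,"turn": 0,"grip": 0.5}

```text
clock: 9.6
tool_pos: [0.5226, -0.3698, 0.0395]
eef_rot: [0.99, 0.141, -0.0, -0.0]
contact_force: [-0.3, -0.4, 0.8]
opening: 0.496
```

Run:
```python
from h import *
from plant import *
p=np.load('p.npy')
s=snapshot('wrist'); st=get_state(); print(W2S(p,st['tool_pos']),st['opening'],st['contact_force'],st['clock'])
cv2.imwrite('pics/w8.png',s['img'][:,:,::-1])
```

```text
[[  7.84846809 -65.6945284   39.86739737]] 0.5007727143999157 [-1.00020122 -0.32003073  0.06000323] 9.65
```

View pics/w8.png

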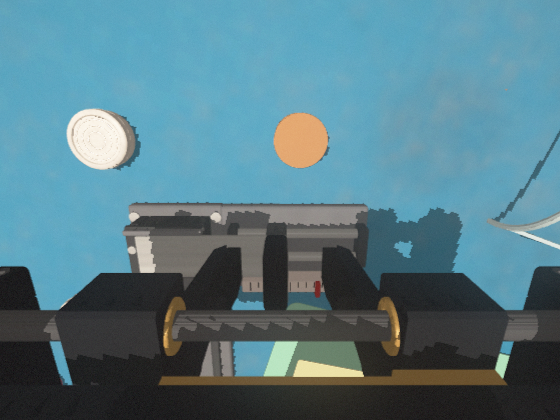

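Emit:
send_rows:
  series:
    - {"dx": -1,"dy": -1.5,"dz": 2,"turn": 0,"grip": 0.5}
    - {"dx": -1,"dy": 0,"dz": 2,"turn": 0,"grip": 0.4}
    - {"dx": 0,"dy": 0,"dz": 0,"turn": 0,"grip": 0.25}
    - {"dx": 0,"dy": 0,"dz": 0,"turn": 0,"grip": 0.1}
    - {"dx": 0,"dy": 0,"dz": 0,"turn": 0,"grip": 0}
    - {"dx": 0,"dy": 0,"dz": 0,"turn": 0,"grip": 0}
    - {"dx": 0,"dy": 0,"dz": 0,"turn": 0,"grip": 0}
    - {"dx": 0,"dy": 0,"dz": 0,"turn": 0,"grip": 0}
  force: 35

```text
clock: 10.45
tool_pos: [0.52, -0.3676, 0.0357]
eef_rot: [0.99, 0.141, -0.0, -0.001]
contact_force: [-1.4, 5.4, 4.0]
opening: 0.132
```

Run:
```python
from h import *
from plant import *
p=np.load('p.npy')
st=get_state(); print(W2S(p,st['tool_pos']),st['opening']*88,st['contact_force'],st['clock'])
```

```text
[[  5.76622887 -62.57401207  35.73854338]] 11.656246642852402 [-1.35884514  5.39617348  4.02491453] 10.45
```

Emit:
send_rows:
  series:
    - {"dx": 0,"dy": 1.5,"dz": 0,"turn": 0,"grip": 0}
    - {"dx": 0,"dy": 2.5,"dz": 0,"turn": 0,"grip": 0}
    - {"dx": 0,"dy": 3,"dz": 0,"turn": 0,"grip": 0}
    - {"dx": 0,"dy": 3,"dz": 0,"turn": 0,"grip": 0}
    - {"dx": 0,"dy": 3,"dz": 0,"turn": 0,"grip": 0}
    - {"dx": 0,"dy": 3,"dz": 0,"turn": 0,"grip": 0}
    - {"dx": 0,"dy": 3,"dz": 0,"turn": 0,"grip": 0}
    - {"dx": 0,"dy": 2,"dz": 0,"turn": 0,"grip": 0}
    - {"dx": 0,"dy": 2,"dz": 0,"turn": 0,"grip": 0}
    - {"dx": 0,"dy": 0,"dz": 0,"turn": 0,"grip": 0}
    - {"dx": 0,"dy": 0,"dz": 0,"turn": 0,"grip": 0}

```text
clock: 11.55
tool_pos: [0.5262, -0.3888, 0.0357]
eef_rot: [0.99, 0.141, -0.001, -0.002]
contact_force: [-3.1, 6.1, 5.2]
opening: 0.132
```

```bash
cat > look.py <<'E'
import sys
from h import *
from plant import *
p=np.load('p.npy'); k=sys.argv[1]
st=get_state(); print(W2S(p,st['tool_pos']),st['opening']*88,st['contact_force'],st['clock'])
for n in ('wrist','scene','top'):
    s=snapshot(n); pickle.dump(s,open(f'{n}_{k}.pkl','wb'))
    c=proj(s,S2W(p,[-19,-85,24]))[0].round().astype(int); print(n,c)
    w=70 if n=='wrist' else 40
    x0,y0=max(0,c[0]-w),max(0,c[1]-w); 
    cv2.imwrite(f'pics/{n}_{k}.png',cv2.resize(s['img'][y0:c[1]+w,x0:c[0]+w,::-1],None,fx=560/(2*w),fy=560/(2*w),interpolation=cv2.INTER_CUBIC)); print(x0,y0,560/2/w)
E
python3 look.py a
```

```text
[[  5.77896067 -84.70748074  35.74585737]] 11.58822436856645 [-3.14746783  6.11832234  5.21956344] 11.55
wrist [281 290]
211 220 4.0
scene [304 184]
264 144 7.0
top [352 202]
312 162 7.0
```

View pics/wrist_a.png

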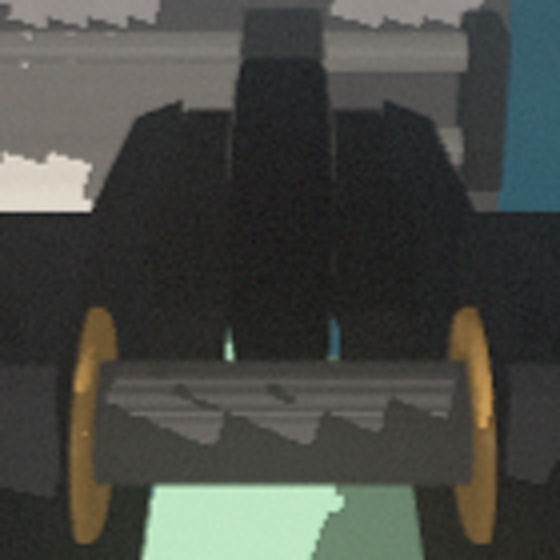

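View pics/scene_a.png

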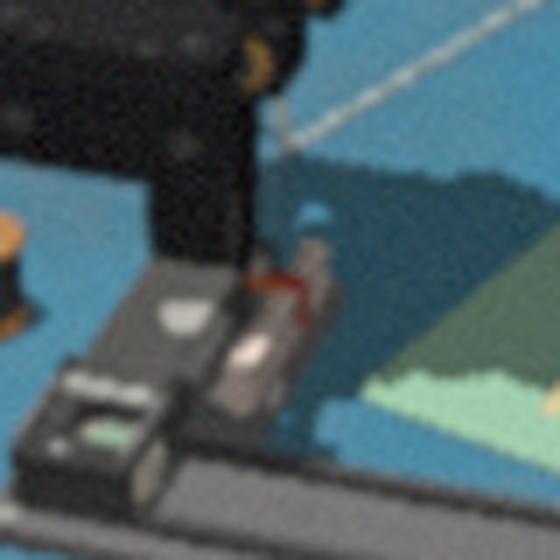

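View pics/top_a.png

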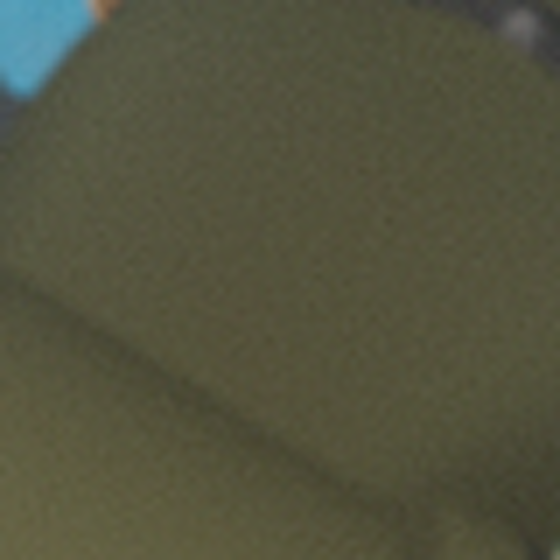

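Run:
```python
from h import *
p=np.load('p.npy')
P=[[-19,y,24] for y in (-64,-84,-86,-88,-90,-92)]
s=pickle.load(open('scene_a.pkl','rb')); print(proj(s,S2W(p,P)).round(2))
s0=pickle.load(open('scene.pkl','rb'))
# registration check
a=cv2.resize(s0['img'][165:210,285:325,::-1],None,fx=14,fy=14,interpolation=cv2.INTER_CUBIC)
b=cv2.resize(s['img'][165:210,285:325,::-1],None,fx=14,fy=14,interpolation=cv2.INTER_CUBIC)
cv2.imwrite('pics/cmp_a.png',cv2.resize(np.hstack([a,b]),(800,450)))
```

```text
[[301.13 189.21]
 [304.18 184.27]
 [304.48 183.79]
 [304.78 183.3 ]
 [305.08 182.82]
 [305.37 182.34]]
```

View pics/cmp_a.png

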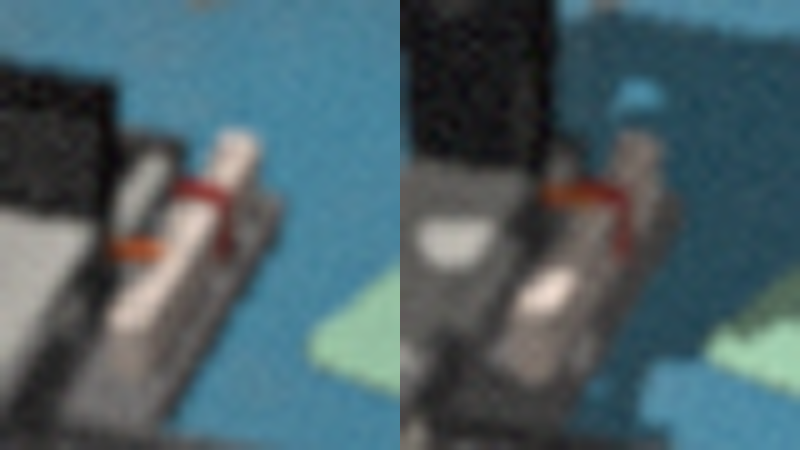

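Run:
```python
import cv2
import pickle
s=pickle.load(open('wrist_a.pkl','rb'));cv2.imwrite('pics/wfa.png',s['img'][:,:,::-1])
```

```text
(no output)
```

View pics/wfa.png

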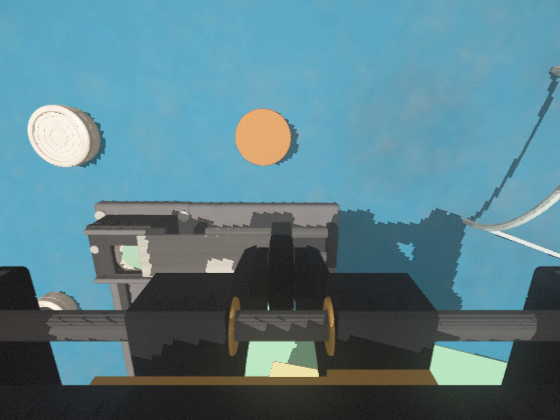

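Run:
```python
from h import *
p=np.load('p.npy')
for n in ('w1','w6','top'):
    s=pickle.load(open(n+'.pkl','rb')); im=s['img'].astype(int)
    r,g,b=im[...,0],im[...,1],im[...,2]
    c=proj(s,S2W(p,[-19,-78,24]))[0].astype(int); box=np.zeros(r.shape,bool); box[max(0,c[1]-25):c[1]+25,c[0]-40:c[0]+40]=1
    red=box&(r-g>70)&(g-b<25); org=box&(r-b>80)&(g-b>=20)
    for nm,m in (('org',org),('red',red)):
        ys,xs=np.nonzero(m); w=(r-b)[m].astype(float)
        print(n,nm,len(xs),[round(x,1) for x in (xs.min(),xs.max(),ys.min(),ys.max())])
        for y in np.unique(ys):
            q=ys==y; u=np.average(xs[q],weights=w[q]); print('   row',y,q.sum(),round(u,2),W2S(p,onplane(s,[u,y],.024 if nm=='org' else .026))[0].round(1))
```

```text
w1 org 34 [np.int64(315), np.int64(318), np.int64(54), np.int64(63)]
   row 54 2 316.47 [-10.6 -63.6  24. ]
   row 55 3 315.97 [-11.4 -63.1  24. ]
   row 56 2 315.56 [-12.2 -62.8  24. ]
   row 57 3 315.95 [-13.  -63.2  24. ]
   row 58 4 316.5 [-13.8 -63.7  24. ]
   row 59 4 316.48 [-14.6 -63.7  24. ]
   row 60 4 316.4 [-15.5 -63.7  24. ]
   row 61 4 316.39 [-16.3 -63.7  24. ]
   row 62 4 316.38 [-17.1 -63.7  24. ]
   row 63 4 316.37 [-17.9 -63.7  24. ]
w1 red 42 [np.int64(343), np.int64(346), np.int64(58), np.int64(70)]
   row 58 3 344.97 [-14.2 -89.   26. ]
   row 59 3 344.94 [-15. -89.  26.]
   row 60 3 344.92 [-15.8 -89.1  26. ]
   row 61 4 344.56 [-16.6 -88.8  26. ]
   row 62 4 344.56 [-17.4 -88.8  26. ]
   row 63 4 344.55 [-18.2 -88.9  26. ]
   row 64 4 344.53 [-19.1 -88.9  26. ]
   row 65 4 344.47 [-19.9 -88.9  26. ]
   row 66 3 344.11 [-20.7 -88.6  26. ]
   row 67 3 344.12 [-21.5 -88.7  26. ]
   row 68 3 344.09 [-22.4 -88.7  26. ]
   row 69 3 344.07 [-23.2 -88.7  26. ]
   row 70 1 343.0 [-24.  -87.8  26. ]
w6 org 48 [np.int64(319), np.int64(323), np.int64(68), np.int64(80)]
  
[... 828 characters left out ...]
18.  -88.3  26. ]
   row 80 4 356.46 [-18.6 -88.3  26. ]
   row 81 4 356.4 [-19.3 -88.3  26. ]
   row 82 4 356.39 [-19.9 -88.4  26. ]
   row 83 4 356.37 [-20.6 -88.4  26. ]
   row 84 4 355.65 [-21.3 -87.9  26. ]
   row 85 4 355.62 [-21.9 -88.   26. ]
   row 86 4 355.61 [-22.6 -88.   26. ]
   row 87 4 355.57 [-23.2 -88.   26. ]
   row 88 2 353.54 [-23.9 -86.6  26. ]
top org 1 [np.int64(340), np.int64(340), np.int64(204), np.int64(204)]
   row 204 1 340.0 [-15.8 -62.8  24. ]Traceback (most recent call last):
  File "<stdin>", line 10, in <module>
    return umr_minimum(a, axis, None, out, keepdims, initial, where)
ValueError: zero-size array to reduction operation minimum which has no identity
```

The clip is 25.3 mm beyond the shut pointer, and 22.1 mm has been pulled so far. I'll add the rest.

Emit:
send_rows:
  series:
    - {"dx": 0,"dy": 1.3,"dz": 0,"turn": 0,"grip": 0}
    - {"dx": 0,"dy": 1.2,"dz": 0,"turn": 0,"grip": 0}
    - {"dx": 0,"dy": 0.8,"dz": 0,"turn": 0,"grip": 0}
    - {"dx": 0,"dy": 0,"dz": 0,"turn": 0,"grip": 0}
    - {"dx": 0,"dy": 0,"dz": 0,"turn": 0,"grip": 0}
    - {"dx": 0,"dy": 0,"dz": 0,"turn": 0,"grip": 0}

```text
clock: 12.3
tool_pos: [0.527, -0.3917, 0.0357]
eef_rot: [0.99, 0.141, -0.001, -0.002]
contact_force: [-3.6, 7.2, 6.2]
opening: 0.134
```

```bash
python3 look.py b
python3 - <<'E'
from h import *
ims=[]
for n in ('scene','scene_a','scene_b'):
    s=pickle.load(open(n+'.pkl','rb')); ims.append(cv2.resize(s['img'][172:200,292:317,::-1],None,fx=10.6,fy=10.6,interpolation=cv2.INTER_CUBIC))
cv2.imwrite('pics/cmp_b.png',np.hstack(ims))
s=pickle.load(open('wrist_b.pkl','rb'));cv2.imwrite('pics/wfb.png',s['img'][:,:,::-1])
E
```

```text
[[  5.72643648 -87.69647813  35.71846436]] 11.760370867769998 [-3.64812849  7.20779324  6.21470626] 12.3
wrist [276 290]
206 220 4.0
scene [304 184]
264 144 7.0
top [352 202]
312 162 7.0
```

View pics/cmp_b.png

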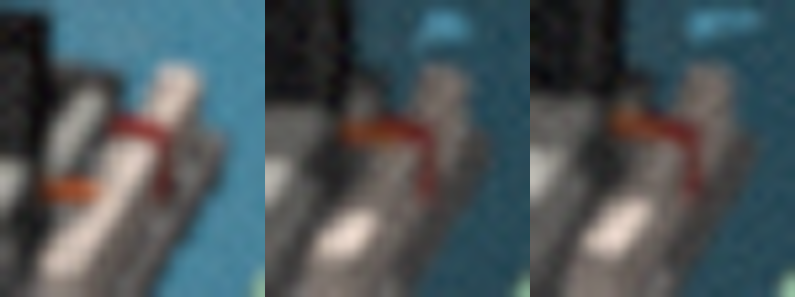

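View pics/wfb.png

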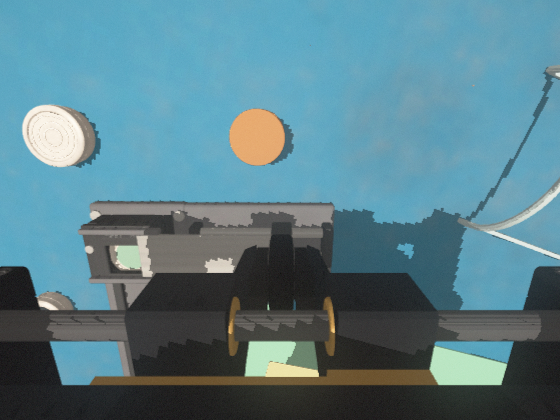

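Run:
```python
from h import *
p=np.load('p.npy')
for n in ('scene','scene_a','scene_b'):
    s=pickle.load(open(n+'.pkl','rb')); im=s['img'].astype(float)
    print(n, 'pred mark x=-14,-19:',proj(s,S2W(p,[[-12,-89.3,24],[-19,-89.3,24],[-19,-64,24]])).round(1).tolist())
    for c in range(295,311):
        col=im[175:196,c]; w=np.clip(col[:,0]-col[:,2]-35,0,None); 
        if w.sum()>20:
            m=w>0.3*w.max(); print(c,round((w*m).sum()),'row',round(np.average(np.arange(175,196),weights=w*m),2),'g-b',round(np.average(col[:,1]-col[:,2],weights=w*m)))
```

```text
scene pred mark x=-14,-19: [[301.7, 182.4], [305.0, 183.0], [301.1, 189.2]]
296 34 row 189.47 g-b 14
297 77 row 189.51 g-b 22
298 109 row 189.47 g-b 26
299 111 row 189.48 g-b 26
300 89 row 189.52 g-b 25
301 36 row 189.53 g-b 18
303 37 row 183.51 g-b 2
304 49 row 183.59 g-b 1
305 64 row 183.64 g-b 4
306 73 row 183.95 g-b 5
307 45 row 184.2 g-b 4
scene_a pred mark x=-14,-19: [[301.7, 182.4], [305.0, 183.0], [301.1, 189.2]]
300 30 row 184.0 g-b 20
301 43 row 184.23 g-b 18
302 52 row 184.25 g-b 22
303 74 row 184.04 g-b 16
304 48 row 184.25 g-b 12
305 31 row 184.0 g-b 8
306 30 row 184.33 g-b 1
307 27 row 186.11 g-b 3
scene_b pred mark x=-14,-19: [[301.7, 182.4], [305.0, 183.0], [301.1, 189.2]]
300 35 row 183.34 g-b 17
301 48 row 183.42 g-b 18
302 50 row 183.44 g-b 15
303 49 row 183.59 g-b 14
304 37 row 183.7 g-b 9
305 27 row 184.0 g-b 2
306 34 row 184.44 g-b 4
307 25 row 186.04 g-b 2
```

Run:
```python
from h import *
s=pickle.load(open('wrist_b.pkl','rb'))
a=cv2.resize(s['img'][195:275,80:345,::-1],None,fx=3,fy=3,interpolation=cv2.INTER_CUBIC); cv2.imwrite('pics/wb_z.png',a)
g=s['img'][215:235,262:302].mean(2).round().astype(int); print(g[::4].tolist())
a=cv2.imread('pics/w8.png')[190:310,110:390]; cv2.imwrite('pics/w8z.png',cv2.resize(a,None,fx=2.8,fy=2.8,interpolation=cv2.INTER_CUBIC))
```

```text
[[84, 83, 85, 86, 85, 81, 86, 84, 84, 86, 86, 87, 84, 84, 86, 88, 84, 87, 85, 84, 84, 86, 85, 85, 90, 87, 85, 84, 85, 86, 89, 105, 138, 143, 145, 146, 142, 144, 142, 143], [85, 82, 84, 84, 85, 83, 84, 82, 86, 83, 81, 84, 86, 85, 85, 86, 87, 85, 86, 84, 84, 88, 83, 84, 88, 84, 87, 85, 82, 86, 85, 88, 86, 86, 103, 143, 144, 142, 142, 140], [84, 81, 83, 82, 80, 83, 86, 85, 88, 81, 64, 61, 64, 65, 57, 60, 61, 64, 58, 59, 59, 56, 61, 55, 60, 60, 60, 62, 64, 73, 85, 85, 87, 112, 143, 145, 142, 144, 145, 141], [91, 92, 88, 87, 90, 89, 88, 88, 85, 76, 58, 59, 57, 61, 57, 64, 62, 60, 62, 59, 59, 59, 55, 56, 62, 58, 57, 58, 59, 71, 87, 87, 87, 87, 89, 90, 89, 91, 87, 85], [116, 117, 116, 116, 115, 119, 119, 118, 109, 78, 60, 60, 60, 58, 57, 57, 61, 57, 63, 55, 58, 58, 55, 58, 58, 57, 57, 58, 59, 71, 104, 120, 118, 118, 118, 118, 118, 116, 114, 114]]
```

View pics/wb_z.png

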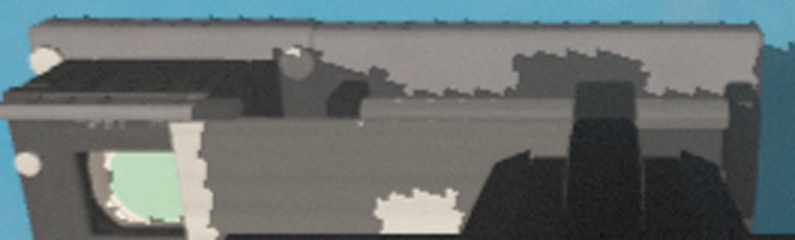

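View pics/w8z.png

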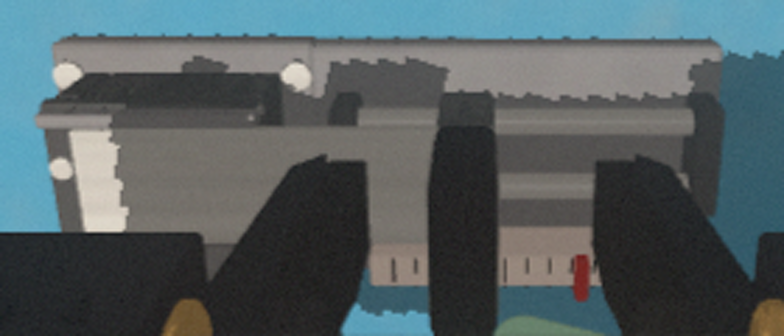

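Run:
```python
from h import *
s=pickle.load(open('wrist_b.pkl','rb')); p=np.load('p.npy')
P=np.array([[30,30,8],[30,-122,8]]); uv=np.array([[90.7,203.3],[333.3,204]])
q,r=fit(s,P,uv,p); print(q,r.round(2).tolist())
for pp in (p,q): print(W2S(pp,onplane(s,[[281.2,236],[281.2,240]],.060)).round(1).tolist())
# w8 with tool-relative camera
from scipy.spatial.transform import Rotation as Ro
from plant import get_state
st=get_state(); T=Ro.from_quat(st['eef_rot']).as_matrix(); cp=-s['R'].T@s['t']; off=T.T@(cp-st['tool_pos']); Rc=s['R']@T
W=S2W(p,[7.85,-65.69,39.87])[0]; s8=dict(s); s8['R']=Rc@T.T; s8['t']=-s8['R']@(W+T@off)
uv8=np.array([[54,42],[720,45]])/2.8+[110,190]
q8,r8=fit(s8,P,uv8,p); print(q8,r8.round(2).tolist())
gc=np.array([[463,135],[463,150]])/2.8+[110,190]
for pp in (p,q8): print('shut grip',W2S(pp,onplane(s8,gc,.060)).round(1).tolist(),'mark',W2S(pp,onplane(s8,np.array([[582,262]])/2.8+[110,190],.026)).round(1).tolist())
```

```text
[ 0.49824173 -0.30849579  0.28099498] [[-2.97, 0.2], [2.88, 0.06]]
[[32.4, -88.3, 60.0], [30.5, -88.3, 60.0]]
[[31.2, -88.5, 60.0], [29.3, -88.5, 60.0]]
[ 0.49783963 -0.30819761  0.27898365] [[-2.24, 0.15], [2.2, 0.09]]
shut grip [[31.6, -63.6, 60.0], [28.9, -63.6, 60.0]] mark [[-13.6, -88.8, 26.0]]
shut grip [[30.8, -64.2, 60.0], [28.1, -64.2, 60.0]] mark [[-14.3, -89.5, 26.0]]
```

Ruler checks against the scale bar put the clip 25.1–25.3 mm out. The pull stands at 25.1 mm by TCP, and 24.7–25 mm by the images. I'll nudge it slightly, settle and check.

Emit:
send_rows:
  series:
    - {"dx": 0,"dy": 0.3,"dz": 0,"turn": 0,"grip": 0}
    - {"dx": 0,"dy": 0,"dz": 0,"turn": 0,"grip": 0}
    - {"dx": 0,"dy": 0,"dz": 0,"turn": 0,"grip": 0}
    - {"dx": 0,"dy": 0,"dz": 0,"turn": 0,"grip": 0}
    - {"dx": 0,"dy": 0,"dz": 0,"turn": 0,"grip": 0}
    - {"dx": 0,"dy": 0,"dz": 0,"turn": 0,"grip": 0}

```text
clock: 13.05
tool_pos: [0.527, -0.3918, 0.0357]
eef_rot: [0.99, 0.141, -0.001, -0.002]
contact_force: [-3.9, 9.1, 7.1]
opening: 0.131
```

```bash
python3 look.py c
```

```text
[[  5.75736475 -87.83216197  35.73916584]] 11.558731635228522 [-3.86410693  9.10872531  7.12399552] 13.05
wrist [276 290]
206 220 4.0
scene [304 184]
264 144 7.0
top [352 202]
312 162 7.0
```

View pics/scene_c.png

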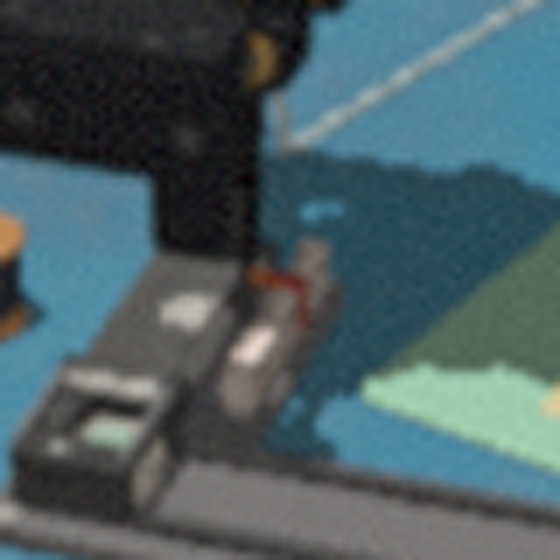

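```bash
python3 -c "
from plant import *
print(finish_job())"
```

```text
the job is handed in; nothing more can be done
None
```

I pushed the tin home with the shutter shut, then pulled the shutter to the red clip and handed in the job at about 13 s, still gripping it.

- **Tin:** With the fingers closed, I pushed the green-lidded tin along the lane until it stopped solidly at about 5 N. After backing off, its rear edge showed at row 70.7; a fully home tin should show at 71.0. Its green lid was visible in the opened window at the end.
- **Shutter:** It is held with a 35 N grip and pulled out 25.3 mm by the arm's reading. The scale-bar images put the clip 25.1–25.3 mm out, and in the last scene picture pointer and clip lie on one line.
- **Bystanders:** The arm never touched the spool or either spare tin. All three appear where they were in the pictures I took, but I did not measure them again at the end.

**Checks that disagreed or were weak:**
- Image estimates of the pull just before the last small nudge were slightly low, at 24.3–25.0 mm against 25.1 mm by the arm. The scene camera resolves only about 4 mm per pixel along the scale, so I trusted the arm's reading.
- The fit of the stand in the last close wrist pictures was about 3 pixels off, roughly 2.4 % in scale.
- The last force reading was about 9.8 N along the pull, against the 7.8 N expected from the spring. I put this down to sensor offset and noise but did not confirm it.

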